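# Finish the alternating cone-washer spring pack on its arbor

## Task

Build up the spring pack on the steel arbor: leave the cone washer that already sits on it at the bottom and add exactly two of the three from the black stands, so that the faces alternate (hollow side up, down, up, or down, up, down). Put each on the way up it already lies, turning none over, and lower it until it rests flat on the one below rather than dropping it. Leave the unneeded washer on its stand, and do not push the screwdriver, tweezers or jar about.

Things in the scene. Friction and masses are not known exactly. Their poses are not given: they have to be found in the camera images.
- arbor: Fixed: round dark steel foot, 84 mm wide below 9 mm, then 68 mm, flat top 20 mm high; on it an upright steel rod, 20 mm diameter up to 67 mm, tapering to 10 mm at its top, 76 mm up. Origin: rod axis, underside of foot; z up. It starts with washer_a or washer_c (whichever agrees in x, y) at 20 mm. An opposite-facing washer adds 14 mm: second origin at 34, third at 48 mm; same-facing ones nest, adding 6.
- washer_a: Steel cone washer, 64 mm outside, 30 mm bore, 14 mm high, wall 6 mm thick, 120 g. Wide end: ring 54-64 mm; narrow end: flat ring 30-40 mm. Lies HOLLOW SIDE UP, narrow end down; its upright 6 mm outer edge is 8 to 14 mm above the origin (axis, underside; z up, yaw meaningless). Starts on the arbor or on a stand.
- washer_b: Steel cone washer, 64 mm outside, 30 mm bore, 14 mm high, wall 6 mm thick, 120 g. Wide end: ring 54-64 mm; narrow end: flat ring 30-40 mm. Lies HOLLOW SIDE UP, narrow end down; its upright 6 mm outer edge is 8 to 14 mm above the origin (axis, underside; z up, yaw meaningless). Starts on a stand.
- washer_c: Steel cone washer, 64 mm outside, 30 mm bore, 14 mm high, wall 6 mm thick, 120 g. Wide end: ring 54-64 mm; narrow end: flat ring 30-40 mm. Lies HOLLOW SIDE DOWN, wide end down; its upright 6 mm outer edge is 0 to 6 mm above the origin (axis, underside; z up, yaw meaningless). Starts on the arbor or on a stand.
- washer_d: Steel cone washer, 64 mm outside, 30 mm bore, 14 mm high, wall 6 mm thick, 120 g. Wide end: ring 54-64 mm; narrow end: flat ring 30-40 mm. Lies HOLLOW SIDE DOWN, wide end down; its upright 6 mm outer edge is 0 to 6 mm above the origin (axis, underside; z up, yaw meaningless). Starts on a stand.
- stand_1: Fixed black round stand, 60 mm top diameter (72 mm at the foot, the lowest 8 mm), flat top 20 mm high, on which one washer lies. Origin: centre of its underside on the work surface, z up.
- stand_2: Fixed black round stand, 60 mm top diameter (72 mm at the foot, the lowest 8 mm), flat top 20 mm high, on which one washer lies. Origin: centre of its underside on the work surface, z up.
- stand_3: Fixed black round stand, 60 mm top diameter (72 mm at the foot, the lowest 8 mm), flat top 20 mm high, on which one washer lies. Origin: centre of its underside on the work surface, z up.
- screwdriver: Bystander: grey-handled screwdriver 160 mm long, 26 mm thick, lying along its x. Origin: under its middle.
- tweezers: Bystander: steel tweezers 125 mm long, 20 mm wide, 7 mm thick, lying along their x. Origin: under their middle.
- flux_jar: Bystander: small amber jar, 34 mm in diameter, 30 mm high, standing. Origin: centre of its underside.
There are look-alikes about, which are no part of the job. Leave any blue, pink or turquoise look-alike of the washer_a alone.

How it is judged:
By the outcome, as a careful person would: the job done as asked, in the order asked, and still so for the second after the job is handed in, with the robot touching nothing.
It also fails if it takes over 61 s, if anything falls off the work surface, if the arm or the gripper's body presses on something with over 40 N, if the wrist force passes 120 N, or if a joint passes its speed limit or range.

## Robot

A 6-joint arm with a two-finger parallel gripper is mounted at the origin on the work surface. World frame = base frame: x ahead of the robot, y to its left, z up, the work surface at z = 0. Lengths are in m, angles in rad, forces in N, time in s.
With the tool pointing down it reaches from about 0.225 to 0.725 m from the base axis. Payload 3.1 kg.
Tool frame: the origin (TCP) lies at the very end of the fingers, on their centre line; the grasp point (between the pads) lies 19 mm behind it (grip_depth is the z of the grasp point in the tool frame, in m); z points along the fingers, x is the direction in which the jaws open and shut, and the axes are right-handed (so a half turn about z gives the same grasp; the last joint's range is limited). The gripper opens to 85 mm and grips with 20 to 120 N. Pads are 22 mm wide; open, the fingers measure 114 mm over their backs; the gripper's body (76 mm by 85 mm) begins 54 mm behind the grasp point. The pads swing forward as they close: fully open they stand 13 mm farther back than shut.
Start: joints at [-1.336, 0.048, 0.099, 1.622, 0, 1.443], TCP at [0.186, -0.491, 0.231] pointing down, gripper open.
Joint ranges: [-2.91, 2.91], [-0.99, 1.94], [-1.21, 1.42], [-2.12, 2.29], [-1.49, 1.47], [-3.14, 3.14]. Speed limits (rad/s): [2.79, 2.79, 3.14, 3.14, 3.14, 3.14].

## Interface

Orientations are given as a 3x3 rotation matrix whose columns are the frame's x, y, z axes.
In Python, from bench import * gives the robot as it stands.
- The arm moves only by the shell command python3 -m pendant 'ROWS' [FORCE]. ROWS is text: rows parted by semicolons, each of 7 numbers parted by spaces: the turn, a rotation vector about the tool's x, y, z in units of 8 degrees (1.0 is 8 degrees), then the shift along the tool's x, y, z in units of 25 mm (1.0 is 25 mm), then the closure, from -1 (fully open) to 1 (shut). A call has 1 to 20 rows; each row is the pose to reach, as a shift and turn from the pose commanded when the call began, along the tool's axes at that moment; what a row does not reach only later rows make up. A row lasts 1/8 s, in which the tool goes at most 62.5 mm and 10.7 degrees, less where a joint would pass 70% of its speed; a pose out of reach is approached as far as the arm can. A call with a gripper value outside its range is refused whole. The fingers move at their own pace and stop on an object; FORCE is the grip in N (left out, the last holds). Time passes only in rows, so rows that repeat a pose let the fingers close. It gives the time, the measured TCP pose, the force and the opening at its end, in the units of the state.
- read_state(): the state, without advancing time (a new reading comes with each control period).
- camera(name): name is "side" or "top" or "wrist"; returns (picture, depth): 480x640x3 uint8, red, green, blue; 480x640 float32, m along the optical axis (not along the pixel's ray), 0 where there is no reading.
- camera_params(name): a dict with "camera_matrix" (3x3 intrinsics, pixels), "k1" (the pictures are not rectified: a ray, as slopes to the right and down, at radius r is drawn at 1 + k1 r^2 times it, then the intrinsics apply), "pose" (4x4, takes a point from camera to world coordinates). Camera axes: x right, y up, looking along -z (the intrinsics and any distortion apply to the point x, -y, -z); pixel columns grow to the right and rows downward; lengths in m; the calibration is good to about 2 mm. A picture is of the moment at which its call begins: read the wrist's pose just before it. camera_params takes no time and is no camera call; for the wrist camera it gives the pose at the moment of the call.
- close_job(): hands the job in, once; it reports no verdict.
Trained networks look in the newest picture that a camera, given by its name, has taken for a name from the list of things; names that differ only in an ending like _2 or _b are one class to them, and where a whole thing is asked for, a point or a joint stands for the part that bears it (a point fixed in the world has none). Each returns a list of dicts, best first, with "score" (0 to 1); they miss things now and then, are a little off and sometimes report something else, mostly with a low value. They report only what shows in the picture. A call takes as long as a camera call. They do not tell look-alikes from the thing itself.
- trace(camera, thing): "pixels" (480x640 bool, what is visible of it) and "bbox" ([left, top, right, bottom] in pixels, round what is visible of it).
- place_of(camera, thing): "location" ([row, column] in pixels: a listed point, or the origin of a listed thing).
The state is a dict: "time_s": time; "joints": joint angles; "qvel": joint speeds; "joint_torque": joint torques, N m; "tcp_pos": TCP position; "orientation": TCP orientation; "ft_force": force on the tool from outside, world axes, zero at the start; "torque": the same for the moment, N m; "gripper_width": opening from 0.0 (shut) to 1.0 (fully open).
Only numpy, scipy, OpenCV 4.12 (cv2) and the standard library are available. Lean on these libraries where they do the work, as an engineer would, in place of code of your own. Each camera call takes 0.05 s, during which the arm holds its last target.

## Working session

There is one attempt and no reset: what is moved stays moved. The work goes in short steps, Python scripts to look and compute and a shell command to move; the robot and the scene stay as the last step left them, time stands still between calls to the robot, and variables do not carry over. Pictures are saved under pics/ and viewed, and the job is handed in when it is done.

```bash
ls; mkdir -p pics; python3 - <<'E'
from bench import *
import cv2
s=read_state();print(s)
for c in ["top","side"]:
    p,d=camera(c);cv2.imwrite(f"pics/{c}1.png",p[:,:,::-1]);print(c,camera_params(c))
E
```

```text
pics
{'time_s': 0.0, 'joints': array([-1.33585289e+00,  4.87239504e-02,  9.75778548e-02,  1.62198935e+00,
        2.98524410e-06,  1.44301646e+00]), 'qvel': array([-0.00102649,  0.00042309,  0.00015934, -0.00036988, -0.00094466,
       -0.00142681]), 'joint_torque': array([-9.35410353e-04, -3.38781381e+01,  3.20014822e+01,  2.02746503e-02,
       -2.68289632e-04, -1.59183429e-06]), 'tcp_pos': array([ 0.18613656, -0.49024003,  0.23012108]), 'orientation': array([[ 3.54821026e-01, -9.34934087e-01, -5.41613858e-04],
       [-9.34931366e-01, -3.54821311e-01,  2.27554543e-03],
       [-2.31966112e-03, -3.01039578e-04, -9.99997264e-01]]), 'ft_force': array([-0.57770553, -0.06120084, -0.38416388]), 'torque': array([-0.02828015,  0.01636767,  0.02383825]), 'gripper_width': 0.9981687007721958}
top {'camera_matrix': array([[461.38172938,   0.        , 321.27981156],
       [  0.        , 461.38172938, 236.6264698 ],
       [  0.        ,   0.        ,   1.        ]]), 'k1': -0.008547185581879712, 'pose': array([[ 8.41269876e-04,  9.84299786e-01, -1.76502756e-01,
         3.78957016e-01],
       [-9.99939857e-01, -1.10205761e-03, -1.09118656e-02,
        -2.78318332e-02],
       [-1.09350632e-02,  1.76501320e-01,  9.84239660e-01,
         8.69085103e-01],
       [ 0.00000000e+00,  0.00000000e+00,  0.00000000e+00,
         1.00000000e+00]])}
side {'camera_matrix': array([[570.25916291,   0.        , 320.36843618],
       [  0.        , 570.25916291, 236.91267395],
       [  0.        ,   0.        ,   1.        ]]), 'k1': -0.1622311398439515, 'pose': array([[-0.91364165,  0.18432554, -0.36233   ,  0.1017293 ],
       [-0.40576301, -0.46787963,  0.78514013,  0.89932909],
       [-0.02480545,  0.86435684,  0.50226681,  0.64111572],
       [ 0.        ,  0.        ,  0.        ,  1.        ]])}
```

View pics/top1.png

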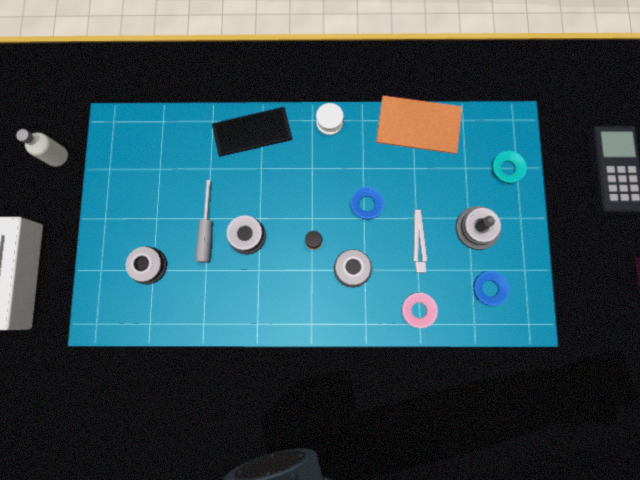

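View pics/side1.png

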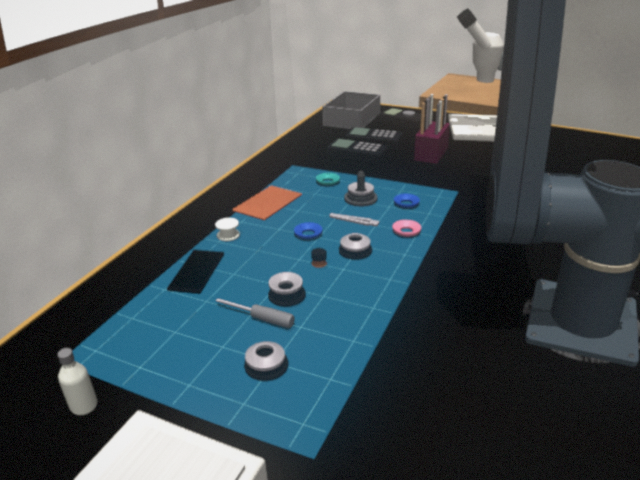

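The top view shows grey washers on stands at (145,264), (245,234) and (352,268), and the arbor at (480,227). The blue, pink and turquoise rings are decoys lying on the mat. Next I'll enlarge these and use depth to tell which way each one faces.

```bash
cat > h.py <<'E'
from bench import *
import numpy as np, cv2
def pts(name,d,pose=None):
    cp=camera_params(name);K=cp["camera_matrix"];T=cp["pose"] if pose is None else pose
    v,u=np.mgrid[0:480,0:640]
    uv=np.stack([u.ravel(),v.ravel()],1).astype(float).reshape(-1,1,2)
    r=cv2.undistortPoints(uv,K,np.array([cp["k1"],0,0,0,0.])).reshape(480,640,2)
    P=np.stack([r[...,0]*d,-r[...,1]*d,-d],-1)
    return P@T[:3,:3].T+T[:3,3]
E
python3 - <<'E'
from h import *
p,d=camera("top");sp,sd=camera("side")
P=pts("top",d)
np.save("P.npy",P)
out=[]
for u,v in [(145,264),(245,234),(352,268),(480,227)]:
    out.append(cv2.resize(p[v-32:v+33,u-32:u+33,::-1],(390,390),interpolation=cv2.INTER_CUBIC))
    Q=P[v-32:v+33,u-32:u+33].reshape(-1,3);ok=d[v-32:v+33,u-32:u+33].ravel()>0;Q=Q[ok]
    m=(Q[:,2]>0.023)&(Q[:,2]<0.06)
    hull=cv2.minEnclosingCircle(Q[m][:,:2].astype(np.float32))
    A=np.c_[2*Q[m][:,:2],np.ones(m.sum())]
    c=np.array(hull[0])
    r=np.hypot(*(Q[:,:2]-c).T)
    print((u,v),c,hull[1],m.sum(),[ (a,round(float(np.median(Q[(r>=a/1e3)&(r<(a+3)/1e3),2]))*1e3,1)) for a in range(0,45,3)])
out=[np.hstack(out[:2]),np.hstack(out[2:])]
cv2.imwrite("pics/topz.png",cv2.resize(np.vstack(out),(600,600)))
o=[]
for u,v in [(265,358),(286,288),(355,244),(361,188)]:
    o.append(cv2.resize(sp[v-30:v+31,u-30:u+31,::-1],(300,300),interpolation=cv2.INTER_CUBIC))
cv2.imwrite("pics/sidez.png",np.vstack([np.hstack(o[:2]),np.hstack(o[2:])]))
E
```

```text
(145, 264) [0.47997183 0.31156558] 0.03254207968711853 778 [(0, 20.9), (3, 21.0), (6, 21.3), (9, 21.3), (12, 22.3), (15, 33.8), (18, 34.4), (21, 33.0), (24, 31.0), (27, 28.9), (30, 23.3), (33, 9.0), (36, 2.6), (39, 2.1), (42, 2.3)]
(245, 234) [0.53743005 0.12417706] 0.032359883189201355 754 [(0, 20.7), (3, 21.0), (6, 20.8), (9, 20.9), (12, 21.2), (15, 27.9), (18, 30.0), (21, 32.2), (24, 33.9), (27, 34.6), (30, 31.0), (33, 8.7), (36, 2.2), (39, 2.1), (42, 2.0)]
(352, 268) [ 0.49103779 -0.0571927 ] 0.057164352387189865 773 [(0, 31.3), (3, 30.2), (6, 30.9), (9, 29.2), (12, 22.3), (15, 20.1), (18, 19.9), (21, 8.4), (24, 8.8), (27, 4.1), (30, 4.0), (33, 3.5), (36, 3.7), (39, 2.8), (42, 2.9)]
(480, 227) [ 0.55121714 -0.31564662] 0.03349125757813454 796 [(0, 76.7), (3, 76.0), (6, 69.4), (9, 38.6), (12, 21.9), (15, 28.1), (18, 29.9), (21, 32.2), (24, 34.3), (27, 34.6), (30, 31.3), (33, 11.7), (36, 10.2), (39, 8.9), (42, 2.4)]
```

View pics/topz.png

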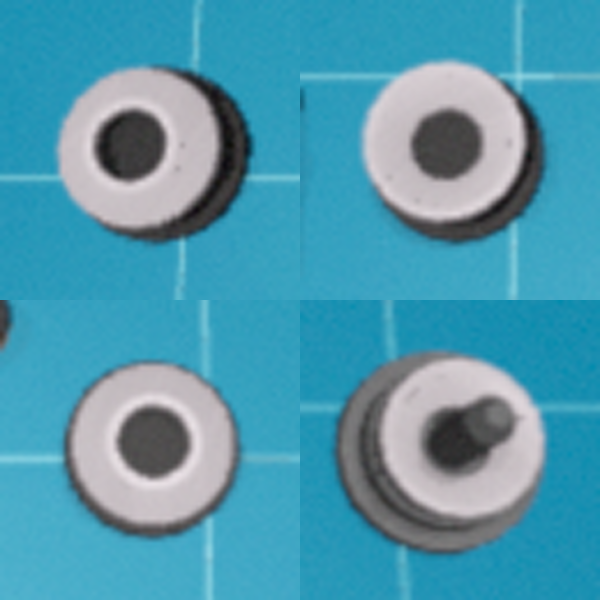

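View pics/sidez.png

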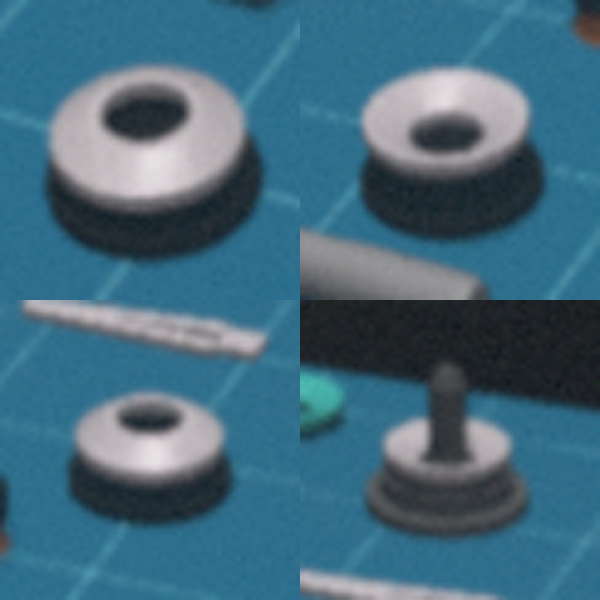

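Depth profiles settle the facing. The arbor washer rises from 28 mm at the bore to 34.6 mm at the rim, so it is hollow up and must be washer_a. (245,234) is also hollow up, so it is washer_b. (145,264) and (352,268) fall outwards, so they are hollow down (c/d). The stack is therefore a up, then c/d down, then b up. I'll take the hollow-down one at (352,268) and leave the one at (145,264). Next I'll get precise centres.

```bash
python3 - <<'E'
from h import *
from scipy.optimize import least_squares
P=np.load("P.npy")
def circ(Q,r0=None):
    f=lambda x: np.hypot(Q[:,0]-x[0],Q[:,1]-x[1])-x[2]
    s=least_squares(f,[*Q.mean(0)[:2],.03],loss="soft_l1",f_scale=.001);return s.x*1e3
for (u,v),R in {(145,264):22,(245,234):22,(352,268):24,(480,227):28}.items():
    W=P[v-R:v+R+1,u-R:u+R+1]
    m=((W[...,2]>.0235)&(W[...,2]<.037)).astype(np.uint8)
    n,l,st,ce=cv2.connectedComponentsWithStats(m);k=1+np.argmax(st[1:,4]);m=(l==k).astype(np.uint8)
    cs,_=cv2.findContours(m,cv2.RETR_CCOMP,cv2.CHAIN_APPROX_NONE)
    for c in sorted(cs,key=len)[-2:]:
        c=c[:,0];Q=W[c[:,1],c[:,0]];print((u,v),len(c),circ(Q).round(1),Q[:,2].mean().round(4))
    if u==480:
        z=W[...,2];print("rodtop",W[z>.073].mean(0)); print("rod", W[(z>.045)].reshape(-1,3).mean(0))
        f=W[(z>.006)&(z<.0125)];h=cv2.minEnclosingCircle(f[:,:2].astype(np.float32));print("foot",h)
for t in["flux_jar","screwdriver","tweezers"]:
    for r in trace("top",t)[:2]:
        Q=P[r["pixels"]];Q=Q[Q[:,2]>.003];print(t,round(r["score"],2),r["bbox"],Q.min(0).round(3),Q.max(0).round(3))
print(read_state()["time_s"])
E
```

```text
(145, 264) 48 [480.2 311.5  15.5] 0.0327
(145, 264) 97 [480.1 311.1  31.1] 0.0272
(245, 234) 49 [537.2 124.   15.7] 0.0273
(245, 234) 97 [537.3 124.1  31.1] 0.0339
(352, 268) 48 [473.9 -76.   15.6] 0.0335
(352, 268) 97 [474.1 -76.3  31. ] 0.0274
(480, 227) 58 [ 553.3 -319.    17.7] 0.0292
(480, 227) 105 [ 551.2 -316.1   31.3] 0.0328
rodtop [ 0.51284943 -0.25155115  0.25214544]
rod [ 0.53490122 -0.28869943  0.13459422]
foot ((0.5608435869216919, -0.3254568874835968), 0.0551772266626358)
flux_jar 0.74 [305.9, 231.7, 322.0, 247.2] [ 0.379 -0.028  0.003] [0.54  0.012 0.869]
screwdriver 0.84 [195.9, 180.3, 211.6, 264.7] [ 0.379 -0.028  0.003] [0.641 0.222 0.869]
screwdriver 0.35 [463.7, 206.8, 500.6, 243.5] [ 0.379 -0.356  0.003] [ 0.59  -0.028  0.869]
tweezers 0.6 [411.2, 210.9, 424.9, 272.7] [ 0.379 -0.214  0.003] [ 0.585 -0.028  0.869]
0.35
```

```bash
python3 - <<'E'
from h import *
P=np.load("P.npy")
W=P[195:262,445:515].reshape(-1,3);W=W[W[:,2]<.2]
for a,b in[(.073,.08),(.04,.068)]:
    Q=W[(W[:,2]>a)&(W[:,2]<b)];print(len(Q),Q.min(0),Q.max(0),Q.mean(0))
Q=W[(W[:,2]>.0065)&(W[:,2]<.0125)];print("foot",cv2.minEnclosingCircle(Q[:,:2].astype(np.float32)))
p,d=camera("side");S=pts("side",d)
V=S.reshape(-1,3);V=V[(np.abs(V[:,0]-.551)<.06)&(np.abs(V[:,1]+.316)<.06)]
for a,b in[(.073,.08),(.04,.066),(.0285,.033)]:
    Q=V[(V[:,2]>a)&(V[:,2]<b)];print("side",len(Q),Q.min(0),Q.max(0),cv2.minEnclosingCircle(Q[:,:2].astype(np.float32)))
for n,x,y in[("c",.474,-.076),("b",.537,.124)]:
    V=S.reshape(-1,3);V=V[(np.hypot(V[:,0]-x,V[:,1]-y)<.04)];
    Q=V[(V[:,2]>.024)&(V[:,2]<.036)];print(n,len(Q),Q.min(0),Q.max(0),cv2.minEnclosingCircle(Q[:,:2].astype(np.float32)))
E
```

```text
49 [ 0.54531018 -0.32273481  0.07322924] [ 0.55814673 -0.30893097  0.0791526 ] [ 0.5511044  -0.31547095  0.07587696]
73 [ 0.54127664 -0.32443081  0.04025401] [ 0.56151512 -0.30562638  0.06794087] [ 0.54809672 -0.31050463  0.05598147]
foot ((0.5508081912994385, -0.3318074941635132), 0.057807132601737976)
side 5 [ 0.5442462  -0.31702403  0.07319529] [ 0.55148674 -0.3068388   0.07718141] ((0.545811653137207, -0.31193143129348755), 0.005245340522378683)
side 76 [ 0.536973   -0.31594745  0.04059628] [ 0.55777691 -0.30319535  0.06594758] ((0.5479432344436646, -0.31068679690361023), 0.011252421885728836)
side 113 [ 0.5156131  -0.35031047  0.02852608] [ 0.57825089 -0.28129366  0.03288414] ((0.5457327365875244, -0.31582963466644287), 0.03466270491480827)
c 338 [ 0.4392935  -0.11041236  0.02402512] [ 0.50223249 -0.04203548  0.03591418] ((0.4708818197250366, -0.07601868361234665), 0.03486540913581848)
b 493 [0.50276773 0.08952661 0.02417803] [0.56753745 0.15859373 0.03577788] ((0.534744143486023, 0.12451668083667755), 0.035231269896030426)
```

Centres are c/d (0.473,-0.076), b (0.537,0.124) and arbor (0.550,-0.316). The side and top cameras agree within about 3-4 mm. I'll move above the first washer with the jaws along world x, clear of the jar, then verify with the wrist camera.

```bash
python3 -m pendant '0 0 -1.2 -1.4 -2 0.4 -1; 0 0 -2.4 -2.8 -4 0.8 -1; 0 0 -3.6 -4.2 -6 1.2 -1; 0 0 -4.8 -5.6 -8 1.6 -1; 0 0 -6 -7 -10 2 -1; 0 0 -7 -8.4 -12 2.4 -1; 0 0 -8 -9.8 -14.2 2.8 -1; 0 0 -8.65 -11 -16 3 -1; 0 0 -8.65 -11.42 -16.61 3.2 -1; 0 0 -8.65 -11.42 -16.61 3.2 -1; 0 0 -8.65 -11.42 -16.61 3.2 -1; 0 0 -8.65 -11.42 -16.61 3.2 -1' 60
python3 - <<'E'
from h import *
s=read_state();print(s["tcp_pos"],s["orientation"].round(3),s["joints"].round(2))
T=camera_params("wrist")["pose"];print(T.round(3))
p,d=camera("wrist");cv2.imwrite("pics/w1.png",p[:,:,::-1])
np.savez("w1.npz",P=pts("wrist",d,T),p=p,d=d)
E
```

```text
time_s: 1.9
tcp_pos: [0.473, -0.0776, 0.1517]
orientation: [[1.0, -0.002, 0.001], [-0.002, -1.0, -0.0], [0.001, 0.0, -1.0]]
ft_force: [-0.0, -0.9, -0.4]
gripper_width: 0.999
[ 0.4729615  -0.07758918  0.15172185] [[ 1.    -0.002  0.001]
 [-0.002 -1.    -0.   ]
 [ 0.001  0.    -1.   ]] [-0.3  -0.08 -0.18  1.46 -0.    1.27]
[[ 1.     0.002  0.001  0.473]
 [-0.003  0.945  0.328  0.007]
 [-0.    -0.328  0.945  0.295]
 [ 0.     0.     0.     1.   ]]
```

View pics/w1.png

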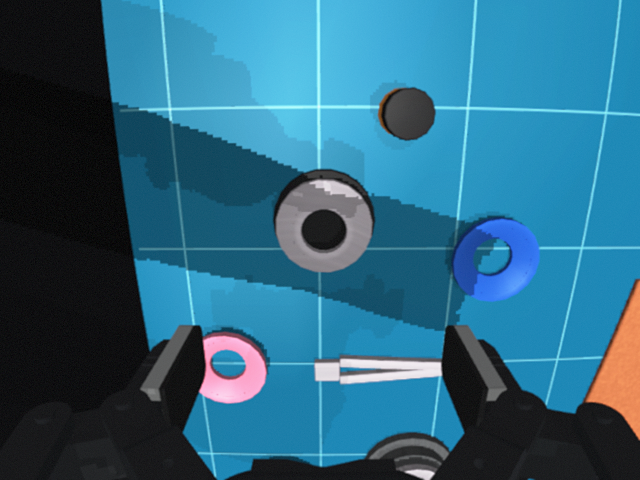

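The wrist view shows the hollow-down washer at (323,225), laterally centred between the finger pads at about x=200 and 445. The jar at (407,113) and tweezers at (380,370) are clear. I'll measure the washer and the finger tips.

```bash
python3 - <<'E'
from h import *
from scipy.optimize import least_squares
z=np.load("w1.npz");P=z["P"];d=z["d"]
W=P[160:285,260:390];ok=d[160:285,260:390]>0
m=((W[...,2]>.0235)&(W[...,2]<.038)&ok).astype(np.uint8)
n,l,st,ce=cv2.connectedComponentsWithStats(m);k=1+np.argmax(st[1:,4]);m=(l==k).astype(np.uint8)
cs,_=cv2.findContours(m,cv2.RETR_CCOMP,cv2.CHAIN_APPROX_NONE)
for c in sorted(cs,key=len)[-2:]:
    c=c[:,0];Q=W[c[:,1],c[:,0]]
    s=least_squares(lambda x:np.hypot(Q[:,0]-x[0],Q[:,1]-x[1])-x[2],[.47,-.07,.03],loss="soft_l1",f_scale=.001).x
    print((s*1e3).round(1),Q[:,2].mean(),W[m>0][:,2].max())
for u in [(150,203),(442,500)]:
    F=P[320:400,u[0]:u[1]][ (d[320:400,u[0]:u[1]]>0)&(d[320:400,u[0]:u[1]]<.2)]
    print("finger",len(F),F.min(0),F.max(0), np.percentile(F[:,2],[1,5,50]))
E
```

```text
[473.3 -76.2  15. ] 0.03250262558435966 0.03689490230166631
[473.3 -76.1  31.5] 0.026501822264376404 0.03689490230166631
finger 3465 [ 0.41660132 -0.08944705  0.16504888] [ 0.43091136 -0.0653476   0.20860346] [0.16744823 0.17050193 0.18513304]
finger 3661 [ 0.51478542 -0.08922048  0.16500733] [ 0.52925589 -0.06527911  0.20922215] [0.16692275 0.16964701 0.18520316]
```

Open tips sit 13 mm behind the TCP, as described. The second washer goes rim to rim on washer_a, so the finger tips must not reach below its base. I'll close to about 64 mm in the air and measure where the tips come.

```bash
python3 -m pendant '0 0 0 0 -0.06 1.5 -0.5; 0 0 0 0 -0.06 2 -0.5; 0 0 0 0 -0.06 2 -0.5; 0 0 0 0 -0.06 2 -0.5; 0 0 0 0 -0.06 2 -0.5; 0 0 0 0 -0.06 2 -0.5'
cat > fing.py <<'E'
from h import *
s=read_state();print(s["tcp_pos"].round(4),s["gripper_width"],s["time_s"])
T=camera_params("wrist")["pose"]
p,d=camera("wrist");P=pts("wrist",d,T)
ok=(d>0)&(d<.2)
for a,b in[(100,320),(320,540)]:
    F=P[300:420,a:b][ok[300:420,a:b]];F=F[np.abs(F[:,1]-s["tcp_pos"][1])<.02]
    lo=F[F[:,2]<F[:,2].min()+.012]
    print(F[:,2].min()-s["tcp_pos"][2],np.percentile(F[:,2],1)-s["tcp_pos"][2],"inner x",(F[:,0].min(),F[:,0].max()),lo[:,0].min(),lo[:,0].max())
import sys
cv2.imwrite("pics/%s.png"%sys.argv[1],p[:,:,::-1])
E
python3 fing.py w2
```

```text
time_s: 2.7
tcp_pos: [0.4739, -0.0752, 0.1023]
orientation: [[1.0, -0.0, 0.002], [-0.0, -1.0, -0.0], [0.002, 0.0, -1.0]]
ft_force: [0.7, 0.0, 0.4]
gripper_width: 0.751
[ 0.4739 -0.0752  0.1023] 0.7513118149735926 2.7
0.006341520426164163 0.009836457545600655 inner x (np.float64(0.41324928247235915), np.float64(0.4492920221430172)) 0.4282261716009167 0.44212603112647
0.006446267432775057 0.009745121627963316 inner x (np.float64(0.497787046062888), np.float64(0.5314714862077234)) 0.5051725857837414 0.5197331698883005
```

View pics/w2.png

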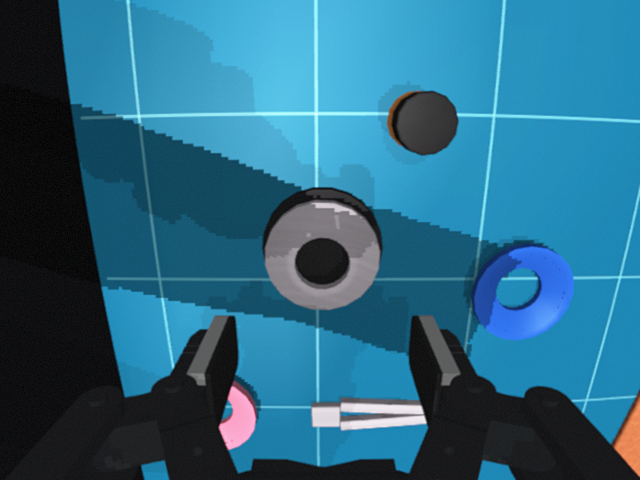

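The tips sit about 6.5 mm above the TCP at 64 mm opening, with a 63 mm gap seen. I'll descend to TCP z of about 14 mm so the tips end just above the washer's base at z=20, then grip.

```bash
python3 -m pendant '0 0 0 0 0 0.5 -1; 0 0 0 0 0 1 -1; 0 0 0 0 0 1.2 -1; 0 0 0 0 0 1.2 -1; 0 0 0 0 0 2 -1; 0 0 0 0 0 2.8 -1; 0 0 0 0 0 3.3 -1; 0 0 0 0 0 3.53 -1; 0 0 0 0 0 3.53 -1; 0 0 0 0 0 3.53 -1; 0 0 0 0 0 3.53 -1' 60
python3 fing.py w3
```

```text
time_s: 4.12
tcp_pos: [0.4739, -0.0752, 0.0138]
orientation: [[1.0, -0.0, 0.001], [-0.0, -1.0, -0.0], [0.001, 0.0, -1.0]]
ft_force: [0.0, -0.5, 0.3]
gripper_width: 1.001
[ 0.4739 -0.0752  0.0138] 1.0005235093837404 4.125
-0.013897729110196728 -0.012924764741260914 inner x (np.float64(0.3748794865598009), np.float64(0.4723801493799091)) 0.3748794865598009 0.4431453977291734
-0.014156640756103029 -0.01303002062789284 inner x (np.float64(0.47248781672355916), np.float64(0.568981577470804)) 0.5023675125735784 0.568981577470804
```

View pics/w3.png

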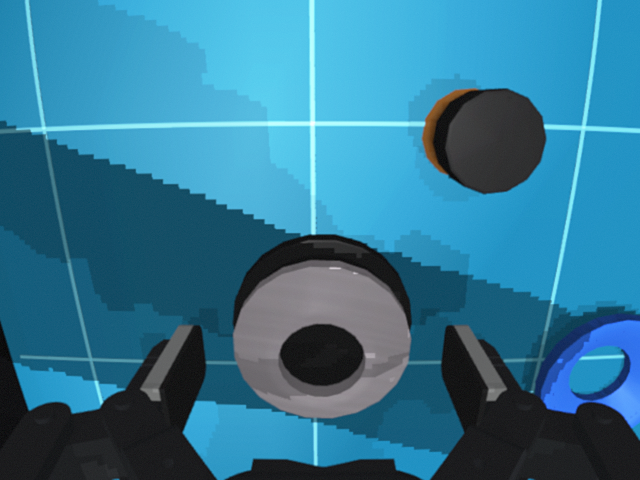

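The picture shows the washer (centre about (322,350)) centred between the pads at x=205 and 443. Now I'll grip and lift slightly.

```bash
python3 -m pendant '0 0 0 0 0 0 -0.3; 0 0 0 0 0 0 -0.3; 0 0 0 0 0 0 -0.3; 0 0 0 0 0 0 -0.1; 0 0 0 0 0 0 -0.1; 0 0 0 0 0 0 -0.1; 0 0 0 0 0 -0.4 -0.1; 0 0 0 0 0 -1 -0.1; 0 0 0 0 0 -2 -0.1; 0 0 0 0 0 -2 -0.1; 0 0 0 0 0 -2 -0.1' 60
cat > wash.py <<'E'
# fit held washer: top ring in wrist depth
from h import *
import sys
s=read_state();t=s["tcp_pos"];print(t.round(4),s["gripper_width"])
T=camera_params("wrist")["pose"];p,d=camera("wrist");P=pts("wrist",d,T)
cv2.imwrite("pics/%s.png"%sys.argv[1],p[:,:,::-1])
R=P-t; m=(d>0)&(np.hypot(R[...,0],R[...,1])<.034)&(np.abs(R[...,2])<.04)&(np.abs(R[...,0])<.029)
Q=R[m];print(len(Q))
r=np.hypot(Q[:,0],Q[:,1])
for a in range(12,34,3):
    q=Q[(r>a/1e3)&(r<(a+3)/1e3)]
    if len(q)>5: print(a,len(q),(np.median(q[:,2])*1e3).round(1),"front/back",[(np.median(q[g][:,2])*1e3).round(1) for g in(q[:,1]>.01,q[:,1]<-.01,q[:,0]>.008,q[:,0]<-.008) if g.sum()>3])
E
python3 wash.py w4
```

```text
time_s: 5.55
tcp_pos: [0.4731, -0.075, 0.0628]
orientation: [[1.0, -0.0, -0.0], [-0.0, -1.0, 0.0], [-0.0, -0.0, -1.0]]
ft_force: [-0.1, 0.4, -1.1]
gripper_width: 0.72
[ 0.4731 -0.075   0.0628] 0.7199076415747769
17212
12 462 20.0 front/back [np.float64(20.0), np.float64(20.0), np.float64(19.9)]
15 2955 19.9 front/back [np.float64(20.2), np.float64(18.8), np.float64(20.0), np.float64(19.9)]
18 2837 19.8 front/back [np.float64(19.4), np.float64(20.1), np.float64(19.8), np.float64(19.9)]
21 2810 18.0 front/back [np.float64(17.5), np.float64(19.1), np.float64(18.0), np.float64(18.2)]
24 3039 16.0 front/back [np.float64(15.5), np.float64(17.0), np.float64(16.0), np.float64(16.2)]
27 3233 14.0 front/back [np.float64(13.5), np.float64(14.9), np.float64(13.9), np.float64(14.2)]
30 1853 11.9 front/back [np.float64(10.6), np.float64(13.0), np.float64(12.1), np.float64(12.1)]
33 23 11.6 front/back [np.float64(11.6), np.float64(11.4), np.float64(11.7)]
```

View pics/w4.png

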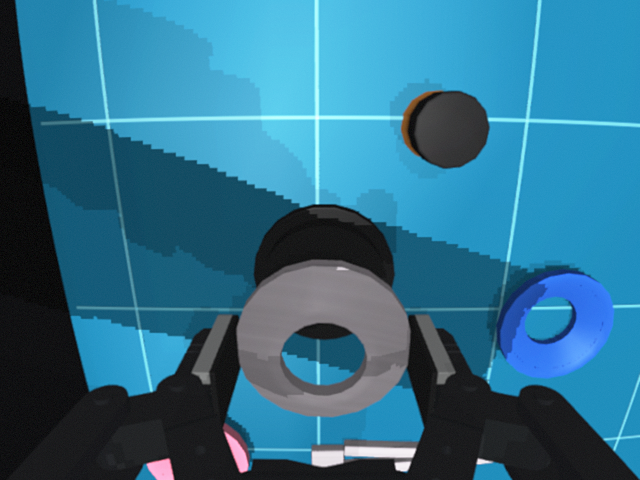

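The washer is held level, with its base about 6 mm above the TCP. The wrist camera looks behind (+y), so I'll pass over the arbor at a safe height to measure the rod precisely, then come back.

```bash
python3 -m pendant '0 0 0 0 0 -2 -0.1; 0 0 0 0.2 1 -3 -0.1; 0 0 0 0.7 3 -3.5 -0.1; 0 0 0 1.2 5 -3.5 -0.1; 0 0 0 1.8 7 -3.5 -0.1; 0 0 0 2.4 9 -3.5 -0.1; 0 0 0 2.9 11 -3.5 -0.1; 0 0 0 3.1 12.6 -3.5 -0.1; 0 0 0 3.1 13 -3.5 -0.1; 0 0 0 3.1 13 -3.5 -0.1; 0 0 0 3.1 13 -3.5 -0.1'
cat > arb.py <<'E'
from h import *
import sys
s=read_state();t=s["tcp_pos"];print(t.round(4),s["gripper_width"])
T=camera_params("wrist")["pose"];p,d=camera("wrist");P=pts("wrist",d,T)
cv2.imwrite("pics/%s.png"%sys.argv[1],p[:,:,::-1])
from scipy.optimize import least_squares
W=P[(d>0)&(np.hypot(P[...,0]-.551,P[...,1]+.316)<.06)]
fit=lambda Q,r: least_squares(lambda x:np.hypot(Q[:,0]-x[0],Q[:,1]-x[1])-r,[.551,-.316],loss="soft_l1",f_scale=.001).x.round(4)
Q=W[(W[:,2]>.0755)&(W[:,2]<.085)];print("top",len(Q),cv2.minEnclosingCircle(Q[:,:2].astype(np.float32)),Q[:,2].max())
Q=W[(W[:,2]>.04)&(W[:,2]<.064)];print("rodside",len(Q),fit(Q,.01))
b=P[...,2]; c=np.array([.551,-.316])
mask=((d>0)&(b>.0265)&(b<.037)&(np.hypot(P[...,0]-c[0],P[...,1]-c[1])<.045)).astype(np.uint8)
cs,_=cv2.findContours(mask,cv2.RETR_EXTERNAL,cv2.CHAIN_APPROX_NONE);k=max(cs,key=len)[:,0];Q=P[k[:,1],k[:,0]];print("washer",len(Q),fit(Q,.032),np.percentile(Q[:,2],[5,50,95]))
E
python3 arb.py w5
```

```text
time_s: 6.98
tcp_pos: [0.5505, -0.3985, 0.1502]
orientation: [[1.0, 0.001, -0.001], [0.001, -1.0, 0.001], [-0.001, -0.001, -1.0]]
ft_force: [0.0, 0.0, -1.2]
gripper_width: 0.723
[ 0.5505 -0.3985  0.1502] 0.7227920357789457
top 404 ((0.5499666333198547, -0.31811022758483887), 0.005312131717801094) 0.07903227891351008
rodside 0 [ 0.551 -0.316]
washer 310 [ 0.5502 -0.3161] [0.03363705 0.03486748 0.03589535]
```

View pics/w5.png

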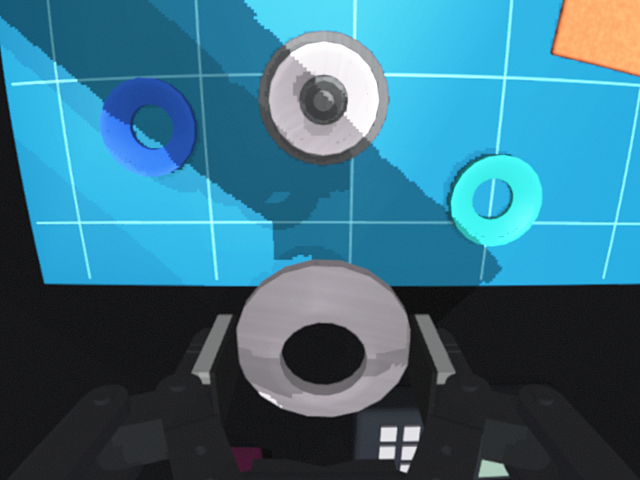

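The rod tip is at (0.550,-0.317) and the washer on it at (0.550,-0.316). I'll move back over the rod and look once before lowering.

```bash
python3 -m pendant '0 0 0 0 -1.5 0 -0.1; 0 0 0 0 -2.8 0.5 -0.1; 0 0 0 0 -3.3 1.5 -0.1; 0 0 0 0 -3.3 2 -0.1; 0 0 0 0 -3.3 2 -0.1; 0 0 0 0 -3.3 2 -0.1'
python3 wash.py w6 | head -1
python3 - <<'E'
from h import *
p,d=camera("side");cv2.imwrite("pics/s6.png",cv2.resize(p[130:230,300:430,::-1],(780,600),interpolation=cv2.INTER_CUBIC))
E
```

```text
time_s: 7.78
tcp_pos: [0.5511, -0.3185, 0.1016]
orientation: [[1.0, -0.001, 0.001], [-0.001, -1.0, -0.001], [0.001, 0.001, -1.0]]
ft_force: [-0.6, -0.8, -1.2]
gripper_width: 0.724
[ 0.5511 -0.3185  0.1016] 0.7236778565341445
```

View pics/w6.png

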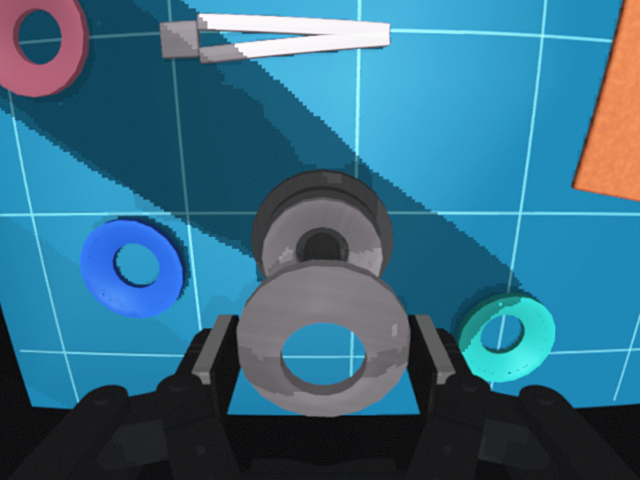

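View pics/s6.png

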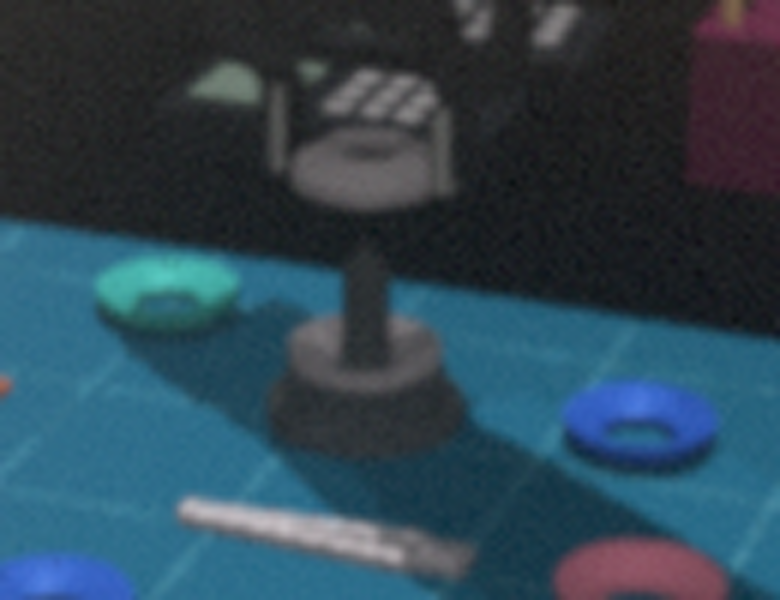

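```bash
python3 -m pendant '0 0 0 0 0 0 -0.1; 0 0 0 0 0 0 -0.1'; python3 -m pendant '0 0 0 0 0 0 -0.1'|head -2;  python3 wash.py w7; python3 - <<'E'
from h import *
# silhouettes of held washer bore vs rod in side view from depth
p,d=camera("side");S=pts("side",d).reshape(-1,3)
V=S[(np.hypot(S[:,0]-.548,S[:,1]+.316)<.04)]
Q=V[(V[:,2]>.04)&(V[:,2]<.07)];print("rod",Q.min(0),Q.max(0))
Q=V[(V[:,2]>.1045)&(V[:,2]<.116)];print("held",len(Q),Q.min(0),Q.max(0))
Q=V[(V[:,2]>.0285)&(V[:,2]<.036)];print("a",len(Q),Q.min(0),Q.max(0))
E
```

```text
time_s: 8.12
tcp_pos: [0.5508, -0.318, 0.101]
orientation: [[1.0, -0.001, 0.001], [-0.001, -1.0, -0.0], [0.001, 0.0, -1.0]]
ft_force: [-0.1, -0.4, -1.1]
gripper_width: 0.726
time_s: 8.25
tcp_pos: [0.5507, -0.3177, 0.1006]
[ 0.5507 -0.3177  0.1006] 0.7211234892055223
17177
12 467 20.0 front/back [np.float64(20.0), np.float64(18.7), np.float64(20.0), np.float64(20.0)]
15 2947 19.8 front/back [np.float64(20.1), np.float64(18.7), np.float64(20.0), np.float64(19.8)]
18 2851 19.8 front/back [np.float64(19.4), np.float64(20.1), np.float64(19.8), np.float64(19.9)]
21 2786 18.0 front/back [np.float64(17.5), np.float64(19.0), np.float64(18.0), np.float64(18.2)]
24 3036 15.9 front/back [np.float64(15.5), np.float64(17.0), np.float64(15.9), np.float64(16.1)]
27 3232 13.9 front/back [np.float64(13.4), np.float64(14.9), np.float64(13.9), np.float64(14.1)]
30 1837 11.9 front/back [np.float64(10.5), np.float64(13.0), np.float64(12.0), np.float64(12.1)]
33 21 11.8 front/back [np.float64(11.8), np.float64(11.7)]
rod [ 0.53726344 -0.31769357  0.0404901 ] [ 0.55665709 -0.301078    0.06977813]
held 212 [ 0.50948701 -0.34344202  0.104523  ] [ 0.58719231 -0.28404255  0.11599819]
a 152 [ 0.51473321 -0.34842253  0.02851034] [ 0.57824861 -0.28057593  0.03585291]
```

The error is about 2 mm in y, well within the 5 mm clearance, so I'll correct it and lower to just above contact.

```bash
python3 -m pendant '0 0 0 0 -0.08 0.2 -0.1; 0 0 0 0 -0.08 0.7 -0.1; 0 0 0 0 -0.08 1.2 -0.1; 0 0 0 0 -0.08 1.7 -0.1; 0 0 0 0 -0.08 2.2 -0.1; 0 0 0 0 -0.08 2.6 -0.1; 0 0 0 0 -0.08 2.72 -0.1; 0 0 0 0 -0.08 2.72 -0.1; 0 0 0 0 -0.08 2.72 -0.1'; python3 wash.py w8|head -6
```

```text
time_s: 9.48
tcp_pos: [0.5511, -0.3159, 0.0334]
orientation: [[1.0, -0.0, 0.001], [-0.0, -1.0, -0.001], [0.001, 0.001, -1.0]]
ft_force: [-0.5, 0.0, -1.7]
gripper_width: 0.723
[ 0.5511 -0.3159  0.0334] 0.7232630324094217
24374
12 494 19.8 front/back [np.float64(20.0), np.float64(-9.2), np.float64(19.5), np.float64(20.0)]
15 2181 19.9 front/back [np.float64(20.1), np.float64(16.2), np.float64(19.8), np.float64(19.8)]
18 2742 19.6 front/back [np.float64(19.3), np.float64(19.4), np.float64(19.6), np.float64(19.6)]
21 2861 17.7 front/back [np.float64(17.4), np.float64(18.3), np.float64(17.7), np.float64(18.0)]
```

View pics/w8.png

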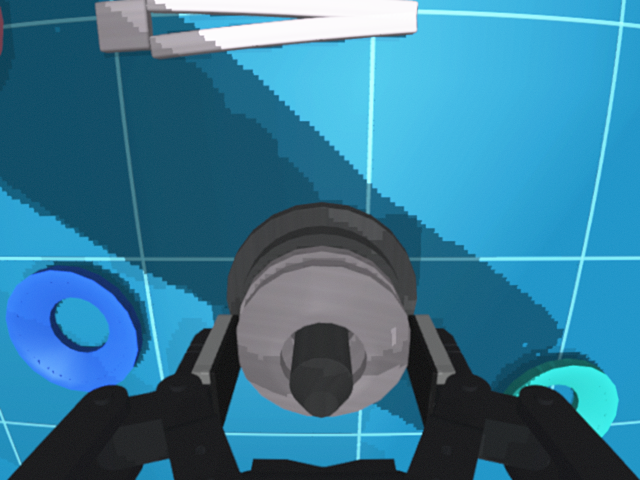

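The rod is inside the bore, at image centre (323,350), with the washer about 5 mm above washer_a. I'll lower slowly and watch the force.

```bash
python3 -m pendant '0 0 0 0 0 0.08 -0.1; 0 0 0 0 0 0.16 -0.1; 0 0 0 0 0 0.16 -0.1; 0 0 0 0 0 0.16 -0.1'; python3 -m pendant '0 0 0 0 0 0.02 -0.1; 0 0 0 0 0 0.04 -0.1; 0 0 0 0 0 0.04 -0.1'
```

```text
time_s: 10.02
tcp_pos: [0.5508, -0.3156, 0.0286]
orientation: [[1.0, -0.0, 0.0], [-0.0, -1.0, -0.0], [0.0, 0.0, -1.0]]
ft_force: [0.3, -0.2, -0.5]
gripper_width: 0.719
time_s: 10.4
tcp_pos: [0.5509, -0.3157, 0.0283]
orientation: [[1.0, -0.0, 0.001], [-0.0, -1.0, -0.0], [0.001, 0.0, -1.0]]
ft_force: [-1.1, 0.4, 3.2]
gripper_width: 0.723
```

Contact is felt: the force went from -1.2 to +3.2 N at the expected height. I'll release and lift.

```bash
python3 -m pendant '0 0 0 0 0 0 -0.5; 0 0 0 0 0 0 -0.7; 0 0 0 0 0 0 -1; 0 0 0 0 0 0 -1; 0 0 0 0 0 0 -1; 0 0 0 0 0 -1 -1; 0 0 0 0 0 -2 -1; 0 0 0 0 0 -4 -1; 0 0 0 0 0 -5 -1; 0 0 0 0 0 -5 -1; 0 0 0 0 0 -5 -1'
python3 - <<'E'
from h import *
p,d=camera("side");cv2.imwrite("pics/s9.png",cv2.resize(p[130:230,300:430,::-1],(780,600),interpolation=cv2.INTER_CUBIC))
E
```

```text
time_s: 11.78
tcp_pos: [0.5501, -0.3152, 0.1509]
orientation: [[1.0, -0.0, -0.002], [-0.0, -1.0, 0.001], [-0.002, -0.001, -1.0]]
ft_force: [-0.0, 1.0, -0.7]
gripper_width: 0.997
```

View pics/s9.png

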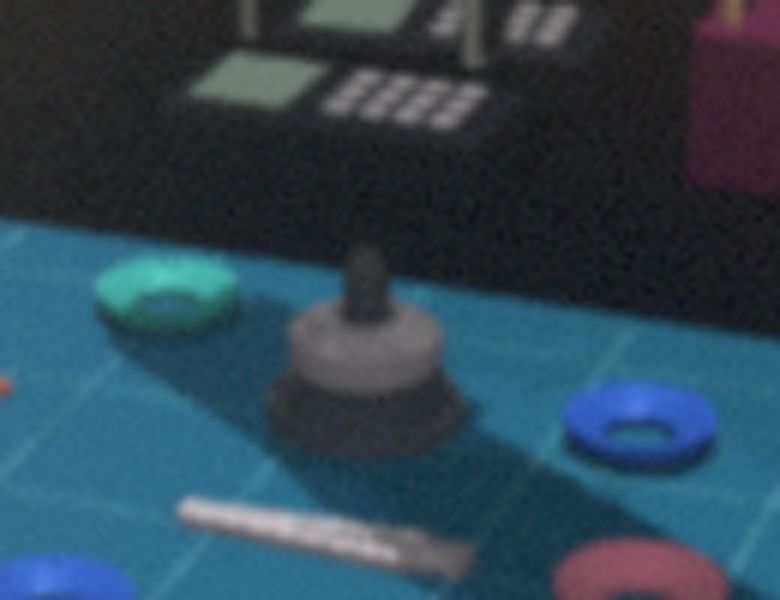

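The second washer sits hollow side down, flat and square on washer_a. Next is washer_b at (0.537,0.124).

```bash
python3 -m pendant '0 0 0 0 -1.5 0 -1; 0 0 0 -0.1 -3.5 0 -1; 0 0 0 -0.2 -5.7 0 -1; 0 0 0 -0.3 -7.9 0 -1; 0 0 0 -0.35 -10.1 0 -1; 0 0 0 -0.4 -12.3 0 -1; 0 0 0 -0.45 -14.5 0 -1; 0 0 0 -0.5 -16.5 0 -1; 0 0 0 -0.54 -17.5 0 -1; 0 0 0 -0.54 -17.58 0 -1; 0 0 0 -0.54 -17.58 0 -1; 0 0 0 -0.54 -17.58 0 -1'
python3 - <<'E'
from h import *
from scipy.optimize import least_squares
s=read_state();t=s["tcp_pos"];print(t.round(4),s["joints"].round(2))
T=camera_params("wrist")["pose"];p,d=camera("wrist");P=pts("wrist",d,T)
cv2.imwrite("pics/w10.png",p[:,:,::-1])
z=P[...,2];mask=((d>0)&(z>.0265)&(z<.038)&(np.hypot(P[...,0]-.537,P[...,1]-.124)<.045)).astype(np.uint8)
cs,_=cv2.findContours(mask,cv2.RETR_EXTERNAL,cv2.CHAIN_APPROX_NONE);k=max(cs,key=len)[:,0];Q=P[k[:,1],k[:,0]]
print("washer",len(Q),least_squares(lambda x:np.hypot(Q[:,0]-x[0],Q[:,1]-x[1])-x[2],[.537,.124,.032],loss="soft_l1",f_scale=.001).x.round(4),np.percentile(Q[:,2],[5,50,95]))
E
```

```text
time_s: 13.32
tcp_pos: [0.5371, 0.1227, 0.1519]
orientation: [[1.0, -0.002, -0.001], [-0.002, -1.0, -0.001], [-0.001, 0.001, -1.0]]
ft_force: [0.7, 1.0, -0.6]
gripper_width: 1.0
[0.5371 0.1227 0.1519] [ 0.1   0.11  0.01  1.47 -0.    1.68]
washer 274 [0.5368 0.1244 0.0316] [0.02923717 0.034345   0.03549453]
```

View pics/w10.png

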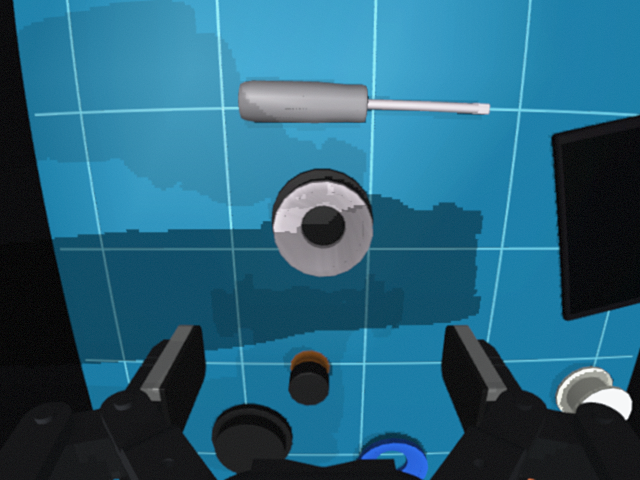

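This is washer_b, hollow up, seen at (323,222). It measures (0.537,0.1244), and the screwdriver at about (310,102) is clear of the x-aligned jaws. I'll descend and grip.

```bash
python3 -m pendant '0 0 0 0 -0.06 1 -1; 0 0 0 0 -0.06 2 -1; 0 0 0 0 -0.06 3 -1; 0 0 0 0 -0.06 4 -1; 0 0 0 0 -0.06 4.8 -1; 0 0 0 0 -0.06 5.3 -1; 0 0 0 0 -0.06 5.38 -1; 0 0 0 0 -0.06 5.38 -1; 0 0 0 0 -0.06 5.38 -1'
python3 -m pendant '0 0 0 0 0 0 -0.3; 0 0 0 0 0 0 -0.3; 0 0 0 0 0 0 -0.3; 0 0 0 0 0 0 -0.1; 0 0 0 0 0 0 -0.1; 0 0 0 0 0 0 -0.1; 0 0 0 0 0 -0.4 -0.1; 0 0 0 0 0 -1 -0.1; 0 0 0 0 0 -2 -0.1; 0 0 0 0 0 -3 -0.1; 0 0 0 0 0 -3 -0.1; 0 0 0 0 0 -3 -0.1' 60
python3 wash.py w11
```

```text
time_s: 14.5
tcp_pos: [0.5382, 0.1255, 0.0193]
orientation: [[1.0, -0.0, 0.002], [-0.0, -1.0, 0.0], [0.002, -0.0, -1.0]]
ft_force: [-0.5, 0.9, -0.3]
gripper_width: 1.0
time_s: 16.0
tcp_pos: [0.5366, 0.1254, 0.0922]
orientation: [[1.0, -0.0, -0.001], [-0.0, -1.0, -0.0], [-0.001, 0.0, -1.0]]
ft_force: [-0.9, 0.2, -1.9]
gripper_width: 0.723
[0.5366 0.1254 0.0922] 0.7234352018655641
18185
12 323 7.2 front/back [np.float64(7.4), np.float64(6.9), np.float64(6.9)]
15 2505 7.6 front/back [np.float64(8.9), np.float64(6.3), np.float64(8.1), np.float64(7.5)]
18 2510 10.0 front/back [np.float64(10.9), np.float64(9.2), np.float64(10.3), np.float64(9.8)]
21 2986 12.0 front/back [np.float64(12.9), np.float64(11.3), np.float64(12.3), np.float64(11.8)]
24 3627 14.0 front/back [np.float64(14.6), np.float64(13.3), np.float64(14.3), np.float64(13.7)]
27 3732 14.8 front/back [np.float64(14.9), np.float64(14.7), np.float64(15.0), np.float64(14.6)]
30 2446 14.4 front/back [np.float64(13.1), np.float64(14.7), np.float64(14.6), np.float64(14.4)]
33 56 14.2 front/back [np.float64(14.2), np.float64(14.1), np.float64(14.0)]
```

View pics/w11.png

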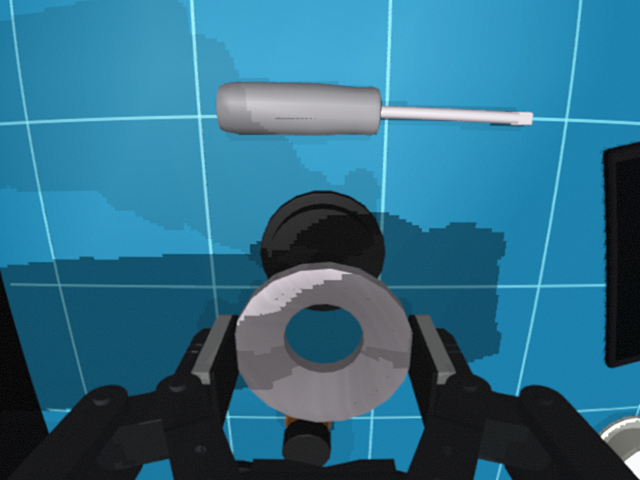

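Washer_b is held level, hollow up, base about 1 mm above the TCP. The commanded offset back to the arbor is exactly +0.54, +17.64. I'll go there raised.

```bash
python3 -m pendant '0 0 0 0 0.5 -1 -0.1; 0 0 0 0.1 2 -1.5 -0.1; 0 0 0 0.2 4 -1.6 -0.1; 0 0 0 0.25 6.2 -1.6 -0.1; 0 0 0 0.3 8.4 -1.6 -0.1; 0 0 0 0.35 10.6 -1.6 -0.1; 0 0 0 0.4 12.8 -1.6 -0.1; 0 0 0 0.45 14.8 -1.6 -0.1; 0 0 0 0.5 16.6 -1.6 -0.1; 0 0 0 0.54 17.5 -1.6 -0.1; 0 0 0 0.54 17.64 -1.6 -0.1; 0 0 0 0.54 17.64 -1.6 -0.1; 0 0 0 0.54 17.64 -1.6 -0.1; 0 0 0 0.54 17.64 -1.6 -0.1'
python3 wash.py w12 |head -5
```

```text
time_s: 17.8
tcp_pos: [0.5508, -0.3144, 0.1332]
orientation: [[1.0, 0.001, -0.0], [0.001, -1.0, 0.0], [-0.0, -0.0, -1.0]]
ft_force: [-0.7, -0.2, -1.5]
gripper_width: 0.724
[ 0.5508 -0.3144  0.1332] 0.7243511810130554
18158
12 302 7.1 front/back [np.float64(7.3), np.float64(7.1), np.float64(7.0)]
15 2551 7.6 front/back [np.float64(8.9), np.float64(6.3), np.float64(8.0), np.float64(7.5)]
18 2509 10.0 front/back [np.float64(10.9), np.float64(9.2), np.float64(10.3), np.float64(9.8)]
```

View pics/w12.png

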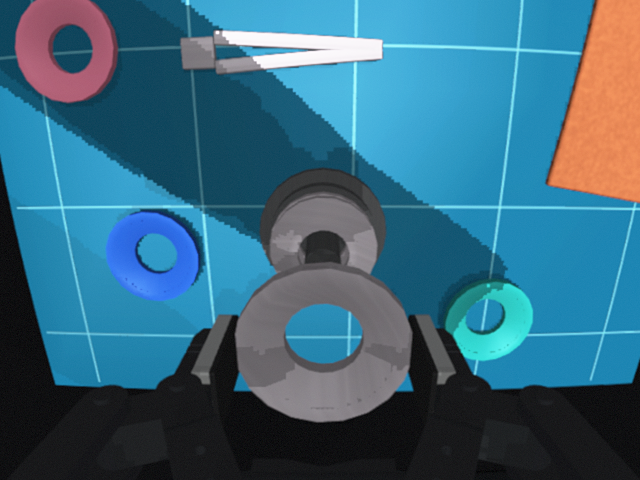

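It is aligned over the rod as before, so I'll lower to about 5 mm above contact and then go in small steps.

```bash
python3 -m pendant '0 0 0 0 0 0.4 -0.1; 0 0 0 0 0 0.9 -0.1; 0 0 0 0 0 1.4 -0.1; 0 0 0 0 0 1.9 -0.1; 0 0 0 0 0 2.4 -0.1; 0 0 0 0 0 2.8 -0.1; 0 0 0 0 0 3.1 -0.1; 0 0 0 0 0 3.2 -0.1; 0 0 0 0 0 3.2 -0.1; 0 0 0 0 0 3.2 -0.1'; python3 wash.py w13|head -6
```

```text
time_s: 19.1
tcp_pos: [0.551, -0.3158, 0.0537]
orientation: [[1.0, -0.0, 0.001], [-0.0, -1.0, -0.001], [0.001, 0.001, -1.0]]
ft_force: [0.8, -0.1, -1.7]
gripper_width: 0.725
[ 0.551  -0.3158  0.0537] 0.7250672795957798
27505
12 388 6.9 front/back [np.float64(7.3), np.float64(-27.0), np.float64(6.1), np.float64(6.8)]
15 2486 7.6 front/back [np.float64(8.9), np.float64(6.8), np.float64(7.6), np.float64(7.3)]
18 2702 9.9 front/back [np.float64(10.8), np.float64(9.1), np.float64(10.1), np.float64(9.7)]
21 3028 11.9 front/back [np.float64(12.8), np.float64(11.2), np.float64(12.3), np.float64(11.7)]
```

View pics/w13.png

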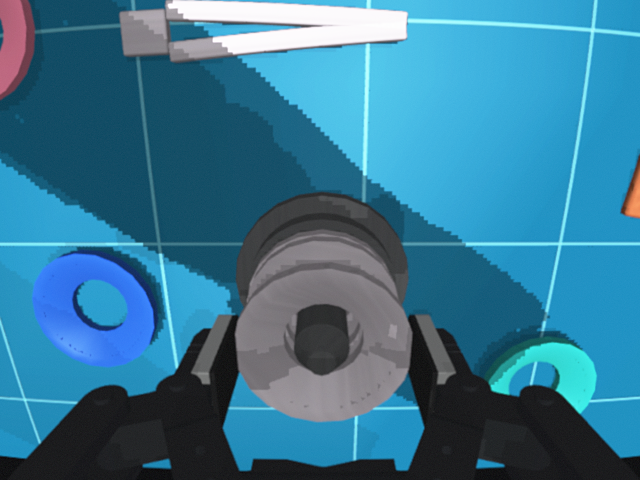

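The rod is in the bore at (322,335) with a clear gap on both sides. Now the last few millimetres.

```bash
python3 -m pendant '0 0 0 0 0 0.08 -0.1; 0 0 0 0 0 0.16 -0.1; 0 0 0 0 0 0.2 -0.1; 0 0 0 0 0 0.2 -0.1; 0 0 0 0 0 0.2 -0.1'; python3 -m pendant '0 0 0 0 0 0.02 -0.1; 0 0 0 0 0 0.04 -0.1; 0 0 0 0 0 0.04 -0.1'
```

```text
time_s: 19.77
tcp_pos: [0.5507, -0.3156, 0.0481]
orientation: [[1.0, -0.0, 0.0], [-0.0, -1.0, 0.0], [0.0, -0.0, -1.0]]
ft_force: [0.2, -0.3, -1.1]
gripper_width: 0.722
time_s: 20.15
tcp_pos: [0.5508, -0.3157, 0.0474]
orientation: [[1.0, -0.0, 0.0], [-0.0, -1.0, -0.0], [0.0, 0.0, -1.0]]
ft_force: [-1.4, 0.7, -0.6]
gripper_width: 0.727
```

```bash
python3 -m pendant '0 0 0 0 0 0.02 -0.1; 0 0 0 0 0 0.03 -0.1; 0 0 0 0 0 0.03 -0.1;0 0 0 0 0 0.03 -0.1'
```

```text
time_s: 20.65
tcp_pos: [0.5509, -0.3158, 0.047]
orientation: [[1.0, -0.0, 0.001], [-0.0, -1.0, -0.001], [0.001, 0.001, -1.0]]
ft_force: [-0.4, 0.3, 4.4]
gripper_width: 0.728
```

Contact at 4.4 N, at the expected height. I'll release, lift and move aside so I can check.

```bash
python3 -m pendant '0 0 0 0 0 0 -0.5; 0 0 0 0 0 0 -0.7; 0 0 0 0 0 0 -1; 0 0 0 0 0 0 -1; 0 0 0 0 0 0 -1; 0 0 0 0 0 -1 -1; 0 0 0 0 0 -2 -1; 0 0 0 0 0 -3.5 -1; 0 0 0 0 1 -4.5 -1; 0 0 0 0 3 -4.5 -1; 0 0 0 0 3.3 -4.5 -1; 0 0 0 0 3.3 -4.5 -1; 0 0 0 0 3.3 -4.5 -1'
python3 - <<'E'
from h import *
T=camera_params("wrist")["pose"];w,d=camera("wrist");P=pts("wrist",d,T)
cv2.imwrite("pics/w15.png",w[:,:,::-1])
Q=P[(d>0)&(np.hypot(P[...,0]-.5505,P[...,1]+.3165)<.05)]
m=(Q[:,2]>.0585)&(Q[:,2]<.064);print(cv2.minEnclosingCircle(Q[m][:,:2].astype(np.float32)))
r=np.hypot(Q[:,0]-.5505,Q[:,1]+.3165)
for a in range(0,34,3):
    k=(r>=a/1e3)&(r<(a+3)/1e3)
    if k.sum()>9: q=Q[k];print(a,round(np.median(q[:,2])*1e3,1),[round(np.median(q[g][:,2])*1e3,1) for g in(q[:,1]>-.311,q[:,1]<-.322,q[:,0]>.555,q[:,0]<.545) if g.sum()>3])
p,d=camera("side");cv2.imwrite("pics/s15.png",cv2.resize(p[130:230,300:430,::-1],(780,600),interpolation=cv2.INTER_CUBIC))
t,d=camera("top");cv2.imwrite("pics/t15.png",t[:,:,::-1])
E
```

```text
time_s: 22.28
tcp_pos: [0.5506, -0.3968, 0.1585]
orientation: [[1.0, 0.001, -0.001], [0.001, -1.0, 0.001], [-0.001, -0.001, -1.0]]
ft_force: [0.2, 0.2, 0.0]
gripper_width: 1.001
((0.5509037375450134, -0.31696417927742004), 0.03218347206711769)
0 76.9 []
3 76.6 [np.float64(75.6), np.float64(74.5), np.float64(74.6), np.float64(75.5)]
6 71.7 [np.float64(72.1), np.float64(70.9), np.float64(70.9), np.float64(71.6)]
9 68.1 [np.float64(68.1), np.float64(68.0), np.float64(66.7), np.float64(68.4)]
12 21.4 [np.float64(21.4), np.float64(21.3), np.float64(21.6), np.float64(21.5)]
15 55.2 [np.float64(55.7), np.float64(54.7), np.float64(55.0), np.float64(55.5)]
18 57.5 [np.float64(57.7), np.float64(57.2), np.float64(57.3), np.float64(57.7)]
21 59.5 [np.float64(59.7), np.float64(59.3), np.float64(59.4), np.float64(59.6)]
24 61.6 [np.float64(61.7), np.float64(61.4), np.float64(61.4), np.float64(61.7)]
27 62.3 [np.float64(62.3), np.float64(62.4), np.float64(62.4), np.float64(62.3)]
30 62.2 [np.float64(62.2), np.float64(62.2), np.float64(62.3), np.float64(62.2)]
```

View pics/s15.png

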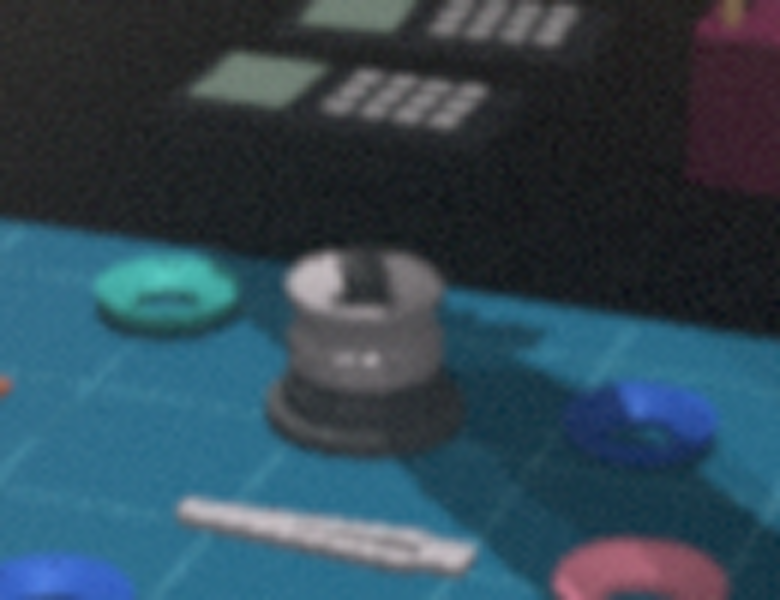

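View pics/w15.png

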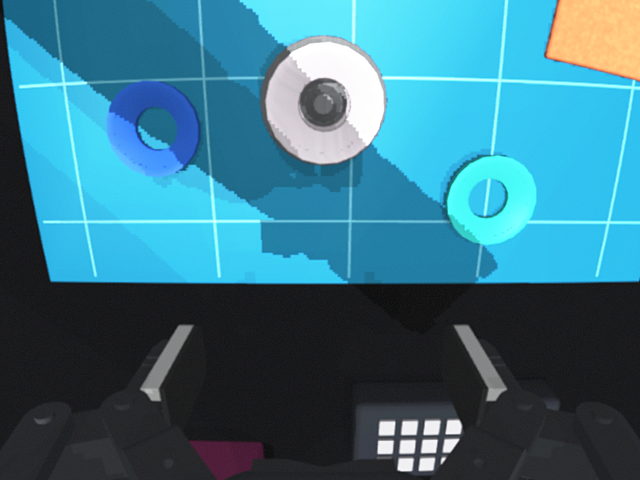

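View pics/t15.png

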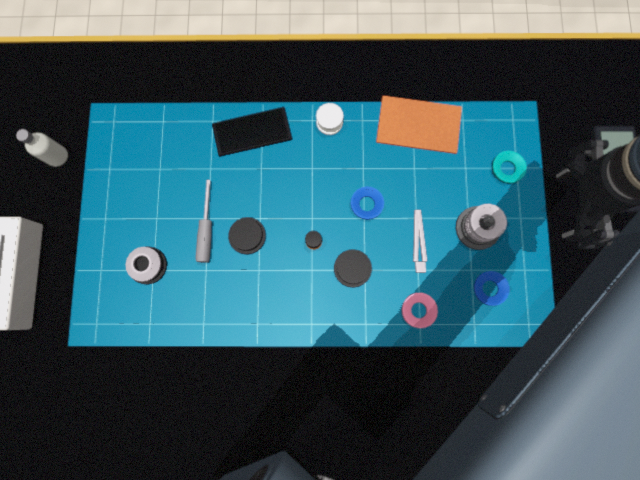

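The stack is level: its top rim is at 62.3 mm all round against 62 expected, centred within about 0.5 mm of the rod. The third washer is still on its stand at (145,264), and the screwdriver, jar and tweezers show at their original pixels. I'll hand in.

```bash
python3 -c "
from bench import *
print(close_job())"
```

```text
the job is handed in; nothing more can be done
None
```

The spring pack is built and handed in at about 22.4 s of the 61 s allowed. It reads up, down, up: washer_a stayed at the bottom, with a hollow-down washer and then hollow-up washer_b added on top.

- **Placing:** each washer was lowered onto the one below until contact was felt, at about 3 N for the first and 4 N for the second. Only then was it released.
- **Stack:** the last wrist view showed the top rim at 62.2–62.4 mm all round, against 62 mm expected, so it lies flat. It is centred on the rod within about 1 mm.
- **Left alone:** the third washer (hollow down) is still on its stand. The screwdriver, tweezers, jar and coloured rings show no movement in the last pictures.
- **Which hollow-down washer:** washer_c and washer_d look identical, so I can't say which one is in the pack. I used the one nearer the arbor, since either one alternates correctly.
- **Disagreement:** the side camera placed things about 3–4 mm off from the top camera in x. I relied on the wrist camera, which agreed with the top view within about 2 mm.

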